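# Park the rule of the drawing board

### The arm

A 7-joint arm with a two-finger parallel gripper is mounted at the origin on the work surface; the furniture and walls round the work are solid. World frame = base frame: x ahead of the robot, y to its left, z up, the work surface at z = 0. Lengths are in mm, angles in rad, forces in N, time in s.
With the tool pointing down it reaches from about 425 to 950 mm from the base axis. Payload 4.7 kg.
Tool frame: the origin (TCP) lies on the centre line of the jaws, within the pads' length; the fingertips stand 14 mm ahead of it and the grasp point (between the pads) lies 5 mm behind it; z points along the fingers, y is the line along which they close (so a half turn about z gives the same grasp; the last joint's range is limited). The gripper opens to 87 mm and grips with 3 to 60 N. Pads are 19 mm wide; open, the fingers measure 117 mm over their backs; the gripper's body (75 mm by 190 mm) begins 51 mm behind the grasp point.
Start: joints at [-1.263, 0.469, -0.049, 1.532, 0.024, 1.141, -0.082], TCP at [223.026, 637.108, 236.573] pointing down, gripper open.
Joint ranges: [-2.59, 2.59], [-0.33, 1.99], [-1.39, 1.29], [0.1, 2.45], [-1.04, 4.18], [0.21, 1.99], [-2.66, 2.66]. Speed limits (rad/s): [2.57, 2.57, 3.14, 3.14, 3.14, 3.14, 3.14].

### API

Orientations are given as a 3x3 rotation matrix whose columns are the frame's x, y, z axes.
In Python, from workcell import ctrl, get_image, get_calibration, ticket, spotter gives the robot as it stands.
- The arm moves only by the tool arm_command, never from a script. Its argument "rows" is a list of rows, each a list of 3 entries, a list of its own where there are three numbers: the shift along the tool's x, y, z normalised to -1 to 1, where 1 is 1000 mm, then the turn, a rotation vector about the tool's x, y, z normalised to -1 to 1, where 1 is 180 degrees, then the opening, from 0 (shut) to 1 (fully open). A call has 1 to 8 rows; each row is the pose to reach, as a shift and turn from the pose commanded when the call began, along the tool's axes at that moment, turning the shorter way round; what a row does not reach only later rows make up. A row lasts 1/10 s, in which the tool goes at most 50 mm and 8.59 degrees, less where a joint would pass 70% of its speed; a pose out of reach is approached as far as the arm can. A call with a number of a shift or a turn outside -1 to 1 is refused whole. A call with a gripper value outside its range is refused whole. The fingers move at their own pace and stop on an object; "newtons" is the grip in N (left out, the last holds). Time passes only in rows, so rows that repeat a pose let the fingers close. It gives the time, the measured TCP pose, the force, the opening and the grip force at its end, in the units of the state.
- ctrl.read_state(): the state, without advancing time (a new reading comes with each control period).
- get_image(name): name is "side" or "top" or "wrist"; returns the picture (384x512x3 uint8, blue, green, red); there is no depth.
- get_calibration(name): a dict with "camera_matrix" (3x3 intrinsics, pixels), "cam_to_world" (4x4, takes a point from camera to world coordinates); the wrist camera has in their place "hand_eye" (4x4, takes a point from camera to tool coordinates, whose origin is the TCP and whose axes are the flange's). Camera axes: x right, y down, z forward; pixel columns grow to the right and rows downward; lengths in mm; the calibration is good to about 2 mm. A picture is of the moment at which its call begins: read the wrist's pose just before it. get_calibration takes no time and is no camera call.
- ticket.finish_job(): hands the job in; it is judged then, once.
Trained networks look in the newest picture that a camera, given by its name, has taken for a name from the list of things; names that differ only in an ending like _2 or _b are one class to them, and where a whole thing is asked for, a point or a joint stands for the part that bears it (a point fixed in the world has none). Each returns a list of dicts, best first, with "score" (0 to 1); they miss things now and then, are a little off and sometimes report something else, mostly with a low value. They report only what shows in the picture. A call takes as long as a camera call.
- spotter.regions_of(camera, name): "region" (384x512 bool, what is visible of it).
- spotter.landmark_of(camera, name): "centre" ([x, y, z] in mm, in the coordinates of the camera as it stood for that picture, good to about 4 mm: a listed point, or the origin of a listed thing).
The state is a dict: "clock": time; "joint_positions": joint angles; "joint_vel": joint speeds; "tau": joint torques, N m; "ee_pos": TCP position; "eef_rot": TCP orientation; "contact_force": force on the tool from outside, world axes, zero at the start; "wrist_torque": the same for the moment, N m; "width": finger opening in mm; "grip_force": force on a finger pad.
Only numpy, scipy, OpenCV 4.12 (cv2) and the standard library are available. Lean on these libraries where they do the work, as an engineer would, in place of code of your own. Each camera call takes 0.05 s, during which the arm holds its last target. There are 200 camera calls.

### The job

Park the drawing board's rule for the day. First nudge the eraser gently off the board over its right-hand edge, so that it lies on the desk clear of the board and cannot jam the rule; then hold down the catch key in the rule's handle and, keeping it down, slide the rule fully home to the bottom end stop, nearest the robot, and let the key spring up so that the catch locks it there. Only press and push with the fingertips: pick up or pinch nothing, do not force the locked rule, and leave the pencil and the other things where they lie.

Things in the scene. Friction and masses are not known exactly. Their poses are not given: they have to be found in the camera images.
- board: White A4 drawing board, fixed flat on the desk, 300 x 380 mm, 6 mm thick. Origin: middle of the underside; x up the sheet (away from the robot), y left, z up. Right-hand edge at y = -190 mm, without a rim. Along the left edge (y = +172 mm) an aluminium guide 24 mm wide, 18 mm high, an end-stop block 27 mm high at each end. A ledge 12 mm high runs along the bottom edge, inner face x = -138 mm.
- rule (a joint): Clear plastic rule right across the board; slides on the guide along board x. Joint 0 at the top end stop, growing as the rule comes down towards the robot (board -x), 0.200 m at the bottom end stop. At joint q the middle of rule and handle is at board x = 0.095 - q. Slides with about 1 N while the catch is held free; otherwise locked, in steps of 5 mm.
- key (a joint): Catch key in the rule's handle, m: 0 up, 0.006 fully down. A spring holds it up: about 2 N starts it, 6 N holds it fully down. Up, its teeth stand in a rack in the guide (5 mm pitch) and the rule cannot move; from 0.004 down the rule is free. Let go between two notches it stays part down until the rule is nudged to the next notch; the last notch is at the bottom stop.
- key_top (a point): Middle of the key's top, 36 mm above the desk when up, 30 mm when down; axes as the board's. Face 44 mm (board x) by 28 mm (y), in a saddle between two lugs, one towards each end of the guide: 48 mm clear between them in x, tops 40 mm above the desk, 10 mm thick, 40 mm wide. Open to both sides in y; a fingertip on the key can bear on a lug to push the handle along.
- bottom_stop (a point): Top edge of the bottom end-stop block on the guide, on the face the handle runs against; the handle's end is 34 mm from the middle of the key.
- eraser: White eraser in a blue card sleeve lying on the board between rule and ledge, 20 x 44 x 12 mm (x, y, z of its own frame), 22 g. Origin at the middle of its underside; y along its length.
- eraser_mid (a point): Middle of the eraser, 6 mm above its underside.
- pencil: Yellow pencil lying across the board above the rule, 165 mm long, 8 mm thick, loose. Origin at the middle of its underside, y along its length. To be left alone.
- glue_stick: Yellow glue stick standing on the desk left of the board, 25 mm diameter, 91 mm high, loose. To be left alone.
- sharpener: Red crank pencil sharpener left of the board, 138 x 60 x 110 mm, loose. To be left alone.
- stamp_tin: Flat dark-blue ink-pad tin lying right of the board, 62 x 92 x 18 mm, loose. To be left alone.
- magnifier: Reading glass with brass rim and black handle lying near the desk's right edge, 79 x 186 x 19 mm, loose. To be left alone.
- ink_bottle: Blue glass ink bottle standing left of the board, 48 x 48 x 60 mm, loose. To be left alone.
- blade (a point): Middle of the rule's blade, 11 mm above the desk. The blade is 45 mm wide in board x, its rib 14 mm above the desk. It runs 2 mm above the board and so catches anything lying on it; at the bottom stop 10 mm stay between blade and ledge.

How it is judged:
By the outcome, as a careful person would: the job done as asked, in the order asked, and still so for the second after the job is handed in, with the robot touching nothing.
It also fails if it takes over 51 s, if anything falls off the work surface, if the arm or the gripper's body presses on something with over 40 N, if the wrist force passes 120 N, or if a joint passes its speed limit or range.

## Working session

There is one attempt and no reset: what is moved stays moved. The work goes in short steps, Python scripts to look and compute and a tool call to move; the robot and the scene stay as the last step left them, time stands still between calls to the robot, and variables do not carry over. Pictures are saved under pics/ and viewed, at most 12 in all, crops included, and the job is handed in when it is done.

Besides the shell and the picture viewer there is one more tool, called after ">>>" as a command line: name --argument value ..., lists and objects as JSON in quotes. arm_command: Moves the arm, as the interface text tells. Scaled input: -1 to 1 covers 1000 mm each way for a shift and 180 degrees each way for a turn. Its arguments: {"type":"object","properties":{"rows":{"type":"array","items":{"type":"array"}},"newtons":{"type":"number"}},"required":["rows"]}

```bash
mkdir -p pics
cat > h.py <<'E'
import numpy as np, cv2
from workcell import ctrl,get_image,get_calibration,ticket,spotter
def T(cam,s=None):
    c=get_calibration(cam)
    if 'cam_to_world' in c: return np.array(c['cam_to_world'])
    s=s or ctrl.read_state(); M=np.eye(4); M[:3,:3]=s['eef_rot']; M[:3,3]=s['ee_pos']
    return M@np.array(c['hand_eye'])
def look(cam,names,png=None):
    M=T(cam); im=get_image(cam)
    if png: cv2.imwrite('pics/'+png,im)
    for n in names:
        for d in spotter.landmark_of(cam,n)[:2]:
            print(cam,n,round(d['score'],2),np.round((M@np.r_[d['centre'],1])[:3],1))
    return im
E
python3 - <<'E'
from h import *
s=ctrl.read_state(); print(s['clock'],np.round(s['eef_rot'],3),s['ee_pos'])
a=look('top',['board','key_top','bottom_stop','eraser','eraser_mid','pencil','blade','stamp_tin','magnifier'],'top.png')
b=look('side',['board','key_top','bottom_stop','eraser_mid','blade'],'side.png')
for c in('top','side'): print(get_calibration(c)['camera_matrix'],np.round(T(c),3))
E
```

```text
0.0 [[-0.944  0.33  -0.001]
 [ 0.33   0.944 -0.002]
 [-0.    -0.002 -1.   ]] [222.87661777 636.55229103 235.50303019]
top board 0.86 [564.6 -35.1   2.3]
top key_top 0.56 [564.  136.4  38.7]
top key_top 0.37 [653.3 378.9   0.7]
top bottom_stop 0.68 [411.7 125.8  26.4]
top eraser 0.56 [511.6 -70.2  11.4]
top eraser_mid 0.53 [515.9 -72.8  12.1]
top pencil 0.65 [688.1 -78.2   8.4]
top blade 0.87 [581.9 -46.6  11. ]
top stamp_tin 0.69 [ 655.7 -405.1    3.3]
top magnifier 0.89 [ 4.401e+02 -4.411e+02  2.000e-01]
side board 0.62 [562.9 -36.2  -1.1]
side key_top 0.63 [410.  130.1  28.2]
side key_top 0.43 [564.5 132.4  37. ]
side bottom_stop 0.59 [409.2 130.8  26.8]
side eraser_mid 0.53 [506.2 -72.   12.4]
side blade 0.74 [579.6 -49.8   4.4]
[[484.49858753   0.         260.62359892]
 [  0.         484.49858753 192.46841185]
 [  0.           0.           1.        ]] [[ 4.000000e-03 -9.910000e-01  1.320000e-01  3.971650e+02]
 [-1.000000e+00 -6.000000e-03 -1.200000e-02 -3.171000e+01]
 [ 1.200000e-02 -1.310000e-01 -9.910000e-01  1.449864e+03]
 [ 0.000000e+00  0.000000e+00  0.000000e+00  1.000000e+00]]
[[405.52874878   0.         256.75993729]
 [  0.         405.52874878 190.8206317 ]
 [  0.           0.           1.        ]] [[-9.960000e-01 -3.900000e-02  8.300000e-02  4.303760e+02]
 [-9.000000e-02  5.950000e-01 -7.980000e-01  1.058023e+03]
 [-1.800000e-02 -8.020000e-01 -5.960000e-01  8.499440e+02]
 [ 0.000000e+00  0.000000e+00  0.000000e+00  1.000000e+00]]
```

View pics/top.png

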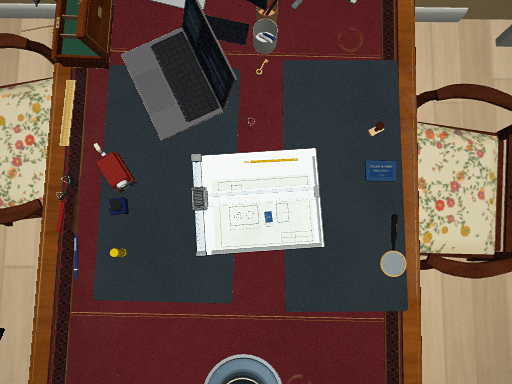

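View pics/side.png

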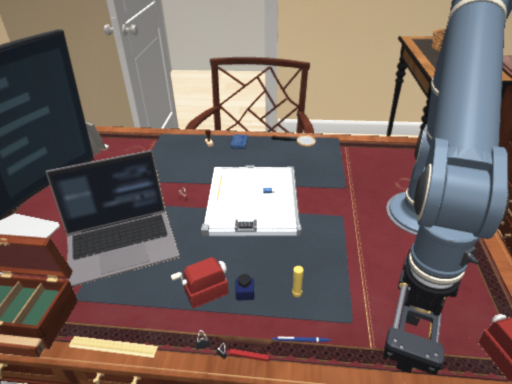

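The side view shows the board at (253,200), with the key handle at (246,225) and the eraser at (268,190). In the top view the handle is at (200,198), the eraser at (268,216) with its length running up the sheet, the pencil at (272,160) and the stamp tin at (380,170). The desk right of the board is free. Next I'll work out the board's yaw and plan the approach.

```bash
cat >> h.py <<'E'
from scipy.spatial.transform import Rotation as R
def plane(cam,uv,z,M=None):
    M=T(cam) if M is None else M; K=np.array(get_calibration(cam)['camera_matrix'])
    d=(M[:3,:3]@np.linalg.inv(K)@np.c_[np.atleast_2d(uv),np.ones(len(np.atleast_2d(uv)))].T).T
    o=M[:3,3]; return o+d*((z-o[2])/d[:,2])[:,None]
def rect(cam,name,z,M=None):
    r=spotter.regions_of(cam,name)
    if not r: print('none');return
    v,u=np.nonzero(r[0]['region']); p=plane(cam,np.c_[u,v],z,M)
    b=cv2.minAreaRect(p[:,:2].astype(np.float32)); print(name,round(r[0]['score'],2),b); return b
def to(p,yaw=None,P=None,Rm=None):
    "shift/turn in tool units; yaw = world deg of tool x, tool z straight down"
    s=ctrl.read_state(); Rm=np.array(s['eef_rot']); P=np.array(s['ee_pos'])
    sh=Rm.T@(np.array(p)-P)/1000
    tu=np.zeros(3)
    if yaw is not None:
        a=np.radians(yaw); x=np.array([np.cos(a),np.sin(a),0]); z=np.array([0,0,-1.])
        tu=R.from_matrix(Rm.T@np.c_[x,np.cross(z,x),z]).as_rotvec()/np.pi
    print('shift',np.round(sh,4),'turn',np.round(tu,4),'t',s['clock'],'dist',np.linalg.norm(np.array(p)-P)); return sh,tu
E
python3 - <<'E'
from h import *
get_image('top')
for n,z in(('board',6),('eraser',18),('blade',11),('key_top',38)): rect('top',n,z)
print(np.round(get_calibration('wrist')['hand_eye'],3))
to([500,-10,180],95)
E
```

```text
board 0.61 ((562.329345703125, -35.47265625), (307.731689453125, 385.2683410644531), 3.381588935852051)
eraser 0.68 ((562.2059326171875, -35.204925537109375), (305.9764404296875, 381.9676818847656), 3.857480764389038)
blade 0.61 ((429.064453125, -453.434326171875), (80.29315185546875, 183.06883239746094), 73.4061279296875)
key_top 0.64 ((567.1317749023438, 133.60426330566406), (41.67012405395508, 26.318201065063477), 1.2636927366256714)
[[ 1.00000e-03 -9.55000e-01 -2.96000e-01  8.11860e+01]
 [ 1.00000e+00  1.00000e-03 -1.00000e-03  5.10000e-02]
 [ 1.00000e-03 -2.96000e-01  9.55000e-01 -1.47364e+02]
 [ 0.00000e+00  0.00000e+00  0.00000e+00  1.00000e+00]]
shift [-0.4752 -0.5192  0.0565] turn [ 0.    -0.     0.365] t 1.05 dist 706.1567838307031
```

>>> arm_command --rows '[[[-0.475,-0.519,0.03],[0,0,0.372],0],[[-0.475,-0.519,0.03],[0,0,0.372],0],[[-0.475,-0.519,0.03],[0,0,0.372],0],[[-0.475,-0.519,0.03],[0,0,0.372],0],[[-0.475,-0.519,0.03],[0,0,0.372],0],[[-0.475,-0.519,0.03],[0,0,0.372],0],[[-0.475,-0.519,0.03],[0,0,0.372],0],[[-0.475,-0.519,0.03],[0,0,0.372],0]]'

```text
clock: 1.85
ee_pos: [380.8, 267.9, 219.8]
eef_rot: [[-0.06, 0.998, 0.001], [0.998, 0.06, 0.001], [0.001, 0.001, -1.0]]
contact_force: [0.8, 0.5, -0.5]
width: 31.1
grip_force: 0.0
```

```bash
python3 -c "
from h import *
to([500,-10,205],93.5)"
```

```text
shift [-0.2846  0.1022  0.0146] turn [ 0.0002 -0.0003 -0.0003] t 1.85 dist 302.7510951809697
```

>>> arm_command --rows '[[[-0.285,0.102,0.015],[0,0,0],0],[[-0.285,0.102,0.015],[0,0,0],0],[[-0.285,0.102,0.015],[0,0,0],0],[[-0.285,0.102,0.015],[0,0,0],0],[[-0.285,0.102,0.015],[0,0,0],0],[[-0.285,0.102,0.015],[0,0,0],0],[[-0.285,0.102,0.015],[0,0,0],0]]'

```text
clock: 2.55
ee_pos: [502.3, -15.2, 205.1]
eef_rot: [[-0.054, 0.999, 0.003], [0.999, 0.054, -0.003], [-0.004, 0.002, -1.0]]
contact_force: [-0.0, -0.4, -0.5]
width: 0.7
grip_force: 0.0
```

Run:
```python
from h import *
M=T('wrist'); look('wrist',['eraser','eraser_mid','key_top','blade','board'],'w1.png')
for n,z in(('eraser',18),('blade',12),('key_top',36)): rect('wrist',n,z,M)
s=ctrl.read_state(); print(s['ee_pos'],s['contact_force'],s['clock'])
```

```text
wrist eraser 0.65 [505.2 -71.3   8.1]
wrist eraser_mid 0.6 [508.3 -74.5  15. ]
wrist key_top 0.73 [562.7 137.5  35.1]
wrist blade 0.8 [575.4 -50.2  11.4]
wrist board 0.64 [562.9 -39.7  -4.4]
none
blade 0.8 ((574.323974609375, 30.342147827148438), (75.43428802490234, 263.4730224609375), 2.5929923057556152)
key_top 0.64 ((564.0369873046875, 132.9122314453125), (44.08732604980469, 27.882061004638672), 3.206590175628662)
[500.44250083  -6.69252802 204.53347602] [-1.11222597  1.07559736 -0.67741726] 3.0
```

View pics/w1.png

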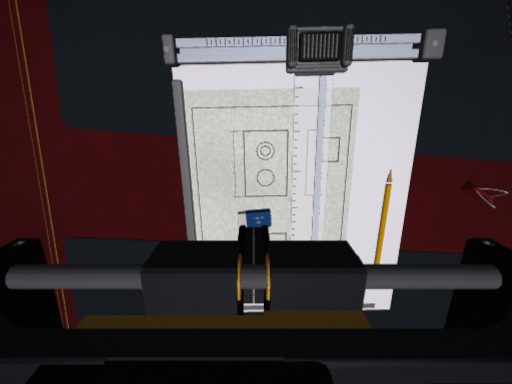

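The wrist picture shows the handle and key at (320,47) between its lugs, and the eraser's blue sleeve at (259,218) just in front of the fingers. The white eraser ends are hard to see. I'll zoom in and project pixels.

Run:
```python
from h import *
im=cv2.imread('pics/w1.png')
cv2.imwrite('pics/w1c.png',cv2.resize(im[190:240,215:300],None,fx=9,fy=9,interpolation=cv2.INTER_CUBIC))
M=T('wrist')
print(np.round(plane('wrist',[[246,212],[270,209],[238,212]],18,M),1))
print(np.round(plane('wrist',[[289,47],[352,47],[301,47],[343,47],[320,47]],38,M),1))
print(np.round(plane('wrist',[[172,70],[422,62],[190,240]],6,M),1))
```

```text
[[494.5 -52.8  18. ]
 [525.5 -46.5  18. ]
 [484.  -53.5  18. ]]
[[527.7 139.5  38. ]
 [592.7 144.   38. ]
 [540.1 140.3  38. ]
 [583.4 143.3  38. ]
 [559.7 141.7  38. ]]
[[ 397.8  112.9    6. ]
 [ 686.   141.2    6. ]
 [ 418.7 -104.6    6. ]]
```

View pics/w1c.png

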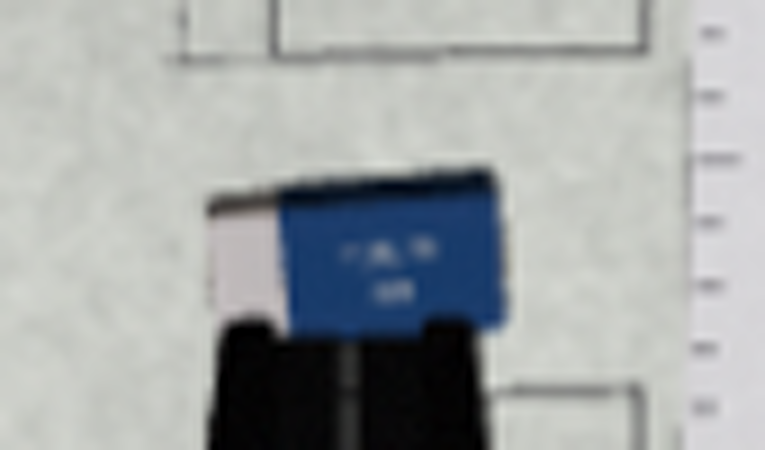

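```bash
python3 -c "
from h import *
to([505,-34,70],95);to([505,-34,24],95)"
```

```text
shift [-0.0276  0.0027  0.1345] turn [ 0.     -0.0002 -0.0062] t 3.0 dist 137.35255729044172
shift [-0.0277  0.0027  0.1805] turn [ 0.     -0.0002 -0.0062] t 3.0 dist 182.6439289651559
```

>>> arm_command --rows '[[[-0.028,0.003,0.05],[0,0,-0.006],0],[[-0.028,0.003,0.1],[0,0,-0.006],0],[[-0.028,0.003,0.135],[0,0,-0.006],0],[[-0.028,0.003,0.155],[0,0,-0.006],0],[[-0.028,0.003,0.17],[0,0,-0.006],0],[[-0.028,0.003,0.18],[0,0,-0.006],0],[[-0.028,0.003,0.18],[0,0,-0.006],0],[[-0.028,0.003,0.18],[0,0,-0.006],0]]'

```text
clock: 3.8
ee_pos: [505.9, -35.5, 25.0]
eef_rot: [[-0.085, 0.996, 0.001], [0.996, 0.085, 0.0], [0.0, 0.001, -1.0]]
contact_force: [-0.6, -0.9, 0.1]
width: 0.3
grip_force: 0.0
```

Run:
```python
from h import *
s=ctrl.read_state(); print(np.round(s['ee_pos'],1),np.round(s['contact_force'],1))
look('top',['eraser_mid'])
im=look('wrist',['eraser_mid']); cv2.imwrite('pics/w2.png',im)
```

```text
[505.9 -35.5  25. ] [-0.6 -0.9  0.1]
wrist eraser_mid 0.52 [508.1 -75.4  12.4]
wrist eraser_mid 0.46 [574.2 -45.3   9.4]
```

View pics/w2.png

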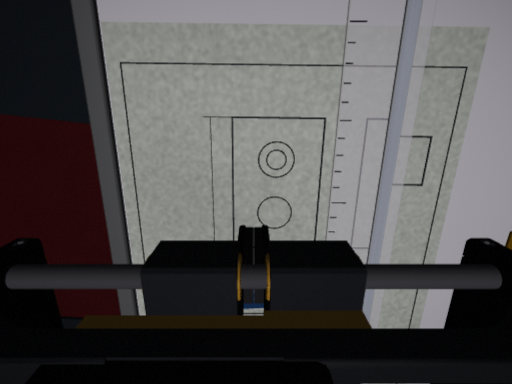

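The fingertips are down on the board on the left side of the eraser. Its blue sleeve shows behind the fingers at (254,306), so they are centred on it. I'll push gently.

>>> arm_command --rows '[[[-0.012,0,0],[0,0,0],0],[[-0.02,0,0],[0,0,0],0],[[-0.028,0,0],[0,0,0],0],[[-0.036,0,0],[0,0,0],0],[[-0.044,0,0],[0,0,0],0],[[-0.052,0,0],[0,0,0],0],[[-0.06,0,0],[0,0,0],0],[[-0.068,0,0],[0,0,0],0]]'

```text
clock: 4.8
ee_pos: [511.2, -104.2, 24.4]
eef_rot: [[-0.084, 0.996, -0.0], [0.996, 0.084, 0.0], [0.0, -0.0, -1.0]]
contact_force: [-1.0, 1.3, 0.7]
width: 0.3
grip_force: 0.1
```

>>> arm_command --rows '[[[-0.008,0,0],[0,0,0],0],[[-0.016,0,0],[0,0,0],0],[[-0.024,0,0],[0,0,0],0],[[-0.032,0,0],[0,0,0],0],[[-0.04,0,0],[0,0,0],0],[[-0.048,0,0],[0,0,0],0],[[-0.056,0,0],[0,0,0],0],[[-0.06,0,0],[0,0,0],0]]'

```text
clock: 5.6
ee_pos: [516.3, -164.5, 24.5]
eef_rot: [[-0.083, 0.997, 0.0], [0.997, 0.083, -0.0], [-0.0, 0.0, -1.0]]
contact_force: [0.2, 0.9, 0.4]
width: 0.4
grip_force: 0.2
```

Run:
```python
from h import *
s=ctrl.read_state(); print(np.round(s['ee_pos'],1),np.round(s['contact_force'],1))
im=look('side',['eraser_mid','eraser','blade'])
c=cv2.resize(im[150:245,190:310],None,fx=5,fy=5,interpolation=cv2.INTER_CUBIC); cv2.imwrite('pics/s2.png',c)
```

```text
[ 516.3 -164.5   24.5] [0.2 0.9 0.4]
side eraser_mid 0.57 [ 517.6 -185.5   14. ]
side eraser 0.56 [ 516.9 -187.6    6.2]
side blade 0.72 [575.1 -47.5   7.6]
```

View pics/s2.png

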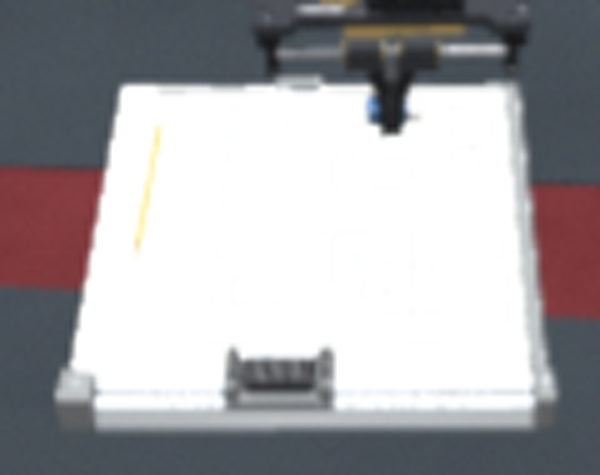

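In the side crop the eraser, with blue at (372,108), is square against the fingers and about 45 mm from the right edge. I'll continue over the edge.

>>> arm_command --rows '[[[-0.008,0,0],[0,0,0],0],[[-0.016,0,0],[0,0,0],0],[[-0.022,0,0],[0,0,0],0],[[-0.028,0,0],[0,0,0],0],[[-0.034,0,0],[0,0,0],0],[[-0.04,0,0],[0,0,0],0],[[-0.046,0,0],[0,0,0],0],[[-0.052,0,0],[0,0,0],0]]'

```text
clock: 6.6
ee_pos: [520.6, -215.6, 24.4]
eef_rot: [[-0.084, 0.996, -0.0], [0.996, 0.084, 0.0], [0.0, -0.0, -1.0]]
contact_force: [-0.3, 0.5, 0.1]
width: 0.3
grip_force: 0.1
```

>>> arm_command --rows '[[[-0.006,0,0],[0,0,0],0],[[-0.012,0,0],[0,0,0],0],[[-0.018,0,0],[0,0,0],0],[[-0.024,0,0],[0,0,0],0],[[-0.03,0,0],[0,0,0],0],[[-0.036,0,0],[0,0,0],0],[[-0.036,0,0],[0,0,0],0]]'

```text
clock: 7.3
ee_pos: [523.6, -252.3, 24.6]
eef_rot: [[-0.083, 0.997, 0.0], [0.997, 0.083, -0.001], [-0.001, 0.0, -1.0]]
contact_force: [-0.5, -0.0, -0.4]
width: 0.5
grip_force: 0.0
```

Run:
```python
from h import *
s=ctrl.read_state(); print(np.round(s['ee_pos'],1),np.round(s['contact_force'],1))
im=look('side',['eraser_mid','eraser']); im=look('top',['eraser_mid','eraser'])
```

```text
[ 523.6 -252.3   24.6] [-0.5 -0.  -0.4]
side eraser_mid 0.59 [413.2 129.2  26.3]
side eraser_mid 0.55 [ 521.8 -273.4    9.6]
side eraser 0.61 [ 523.3 -272.2    4.3]
```

```bash
python3 -c "
from h import *
to([562,60,124],94)"
```

```text
shift [ 0.3062  0.0645 -0.0995] turn [-0.     -0.0001  0.0048] t 7.6 dist 328.3647984412773
```

>>> arm_command --rows '[[[0.006,0,-0.03],[0,0,0.005],0],[[0.01,0.01,-0.08],[0,0,0.005],0],[[0.04,0.02,-0.1],[0,0,0.005],0],[[0.306,0.064,-0.1],[0,0,0.005],0],[[0.306,0.064,-0.1],[0,0,0.005],0],[[0.306,0.064,-0.1],[0,0,0.005],0],[[0.306,0.064,-0.1],[0,0,0.005],0],[[0.306,0.064,-0.1],[0,0,0.005],0]]'

```text
clock: 8.4
ee_pos: [559.9, 42.0, 124.7]
eef_rot: [[-0.069, 0.998, 0.001], [0.998, 0.069, 0.0], [0.0, 0.001, -1.0]]
contact_force: [1.0, -0.3, -1.2]
width: 0.4
grip_force: 0.0
```

>>> arm_command --rows '[[[0.06,0.0,0],[0,0,0],0],[[0.06,0,0],[0,0,0],0],[[0.06,0,0],[0,0,0],0],[[0.06,0,0],[0,0,0],0]]'

```text
clock: 8.8
ee_pos: [556.0, 98.0, 124.6]
eef_rot: [[-0.067, 0.998, 0.0], [0.998, 0.067, -0.001], [-0.001, 0.0, -1.0]]
contact_force: [0.5, -0.3, 1.1]
width: 0.4
grip_force: 0.0
```

Run:
```python
from h import *
M=T('wrist'); s=ctrl.read_state(); print(np.round(s['ee_pos'],1),s['joint_vel'])
im=look('wrist',['key_top','bottom_stop'],'w3.png'); rect('wrist','key_top',36,M)
im=look('side',['key_top','eraser_mid','eraser','bottom_stop']); im=look('top',['eraser','key_top'],'t2.png')
```

```text
[556.   98.  124.6] [ 0.02707131 -0.0032852   0.01936393  0.00288338  0.00071429  0.00034174
 -0.00228727]
wrist key_top 0.85 [564.  133.4  35.6]
wrist bottom_stop 0.86 [409.9 129.1  27.5]
wrist bottom_stop 0.19 [574.1 -48.8  12.3]
key_top 0.93 ((564.748291015625, 134.83212280273438), (43.485496520996094, 28.359169006347656), 3.900315761566162)
side key_top 0.5 [ 651.1 -406.2   -2.7]
side key_top 0.39 [564.5 134.1  36.4]
side eraser 0.36 [574.6 -49.4   4.8]
side bottom_stop 0.85 [412.9 130.5  26.2]
top eraser 0.55 [ 528.5 -270.2    3.6]
```

View pics/w3.png

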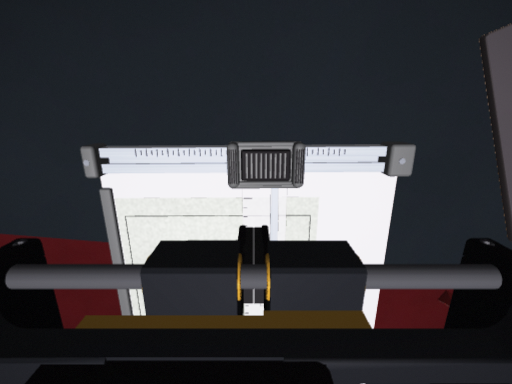

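The key at (266,165) sits between its lugs. The stop block is at (92,162), and the eraser has left the board. I'll go above the key.

```bash
python3 -c "
from h import *
to([562.5,134,60],93.9)"
```

```text
shift [0.0339 0.0088 0.0645] turn [-0.     -0.      0.0001] t 9.4 dist 73.39154158316431
```

View pics/t2.png

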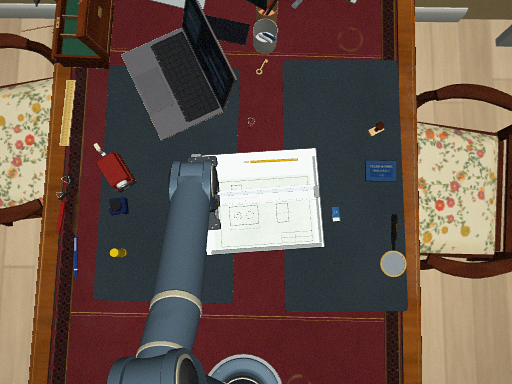

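The eraser lies on the desk at (336,213), clear of the board edge at about (322,213). Next I'll press the key.

>>> arm_command --rows '[[[0.034,0.009,0.03],[0,0,0],0],[[0.034,0.009,0.05],[0,0,0],0],[[0.034,0.009,0.066],[0,0,0],0],[[0.034,0.009,0.07],[0,0,0],0],[[0.034,0.009,0.073],[0,0,0],0],[[0.034,0.009,0.073],[0,0,0],0]]'

```text
clock: 10.0
ee_pos: [563.0, 133.9, 51.9]
eef_rot: [[-0.068, 0.998, 0.001], [0.998, 0.068, 0.0], [0.0, 0.001, -1.0]]
contact_force: [0.1, 0.7, 0.2]
width: 1.0
grip_force: 0.0
```

>>> arm_command --rows '[[[0,0,0.002],[0,0,0],0],[[0,0,0.004],[0,0,0],0],[[0,0,0.006],[0,0,0],0],[[0,0,0.007],[0,0,0],0],[[0,0,0.007],[0,0,0],0]]'

```text
clock: 10.5
ee_pos: [563.5, 134.1, 45.0]
eef_rot: [[-0.068, 0.998, 0.002], [0.998, 0.068, 0.0], [0.0, 0.002, -1.0]]
contact_force: [0.8, -0.4, 5.3]
width: 0.2
grip_force: 2.6
```

>>> arm_command --rows '[[[0,0,0.001],[0,0,0],0],[[0,0,0.002],[0,0,0],0],[[0,0,0.002],[0,0,0],0]]'

```text
clock: 10.8
ee_pos: [564.6, 134.2, 44.3]
eef_rot: [[-0.068, 0.998, 0.004], [0.998, 0.068, 0.001], [0.001, 0.004, -1.0]]
contact_force: [-0.3, -0.4, 12.2]
width: 0.7
grip_force: 5.9
```

>>> arm_command --rows '[[[0,-0.004,0],[0,0,0],0],[[0,-0.008,0],[0,0,0],0],[[0,-0.011,0],[0,0,0],0],[[0,-0.014,0],[0,0,0],0],[[0,-0.017,0],[0,0,0],0],[[0,-0.02,0],[0,0,0],0]]'

```text
clock: 11.4
ee_pos: [545.1, 132.8, 44.3]
eef_rot: [[-0.068, 0.998, 0.005], [0.998, 0.068, 0.001], [0.001, 0.005, -1.0]]
contact_force: [-0.1, 0.0, 11.3]
width: 0.7
grip_force: 5.5
```

>>> arm_command --rows '[[[0,-0.006,0],[0,0,0],0],[[0,-0.012,0],[0,0,0],0],[[0,-0.018,0],[0,0,0],0],[[0,-0.024,0],[0,0,0],0],[[0,-0.03,0],[0,0,0],0],[[0,-0.036,0],[0,0,0],0],[[0,-0.042,0],[0,0,0],0],[[0,-0.048,0],[0,0,0],0]]'

```text
clock: 12.2
ee_pos: [497.4, 129.4, 44.2]
eef_rot: [[-0.068, 0.998, 0.006], [0.998, 0.068, 0.001], [0.001, 0.006, -1.0]]
contact_force: [1.6, -0.7, 11.8]
width: 0.4
grip_force: 6.2
```

Run:
```python
from h import *
s=ctrl.read_state(); print(np.round(s['ee_pos'],1),np.round(s['contact_force'],1))
M=T('wrist'); im=look('wrist',['key_top','blade','bottom_stop'],'w4.png'); rect('wrist','key_top',38,M)
look('side',['key_top','blade'])
```

```text
[497.4 129.4  44.2] [ 1.6 -0.7 11.8]
wrist bottom_stop 0.83 [407.2 127.9  29. ]
key_top 0.91 ((497.4909973144531, 141.43109130859375), (41.737632751464844, 14.032113075256348), 3.7783164978027344)
side key_top 0.49 [497.3 125.5  27.4]
side blade 0.25 [684.1 -79.    5.2]
```

View pics/w4.png

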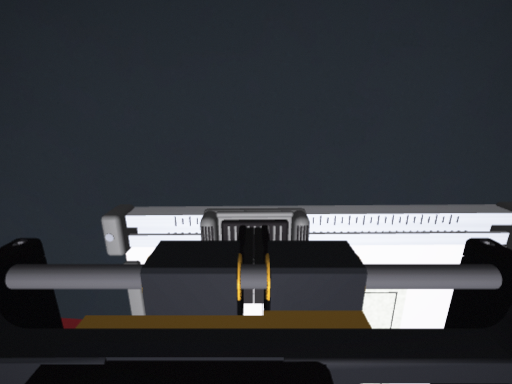

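The key at (255,228) has moved along with the fingertips, and the stop block is at (115,235). About 50 mm remains.

>>> arm_command --rows '[[[0,-0.006,0],[0,0,0],0],[[0,-0.012,0],[0,0,0],0],[[0,-0.018,0],[0,0,0],0],[[0,-0.024,0],[0,0,0],0],[[0,-0.03,0],[0,0,0],0],[[0,-0.036,0],[0,0,0],0],[[0,-0.042,0],[0,0,0],0],[[0,-0.046,0],[0,0,0],0]]'

```text
clock: 13.4
ee_pos: [451.4, 126.1, 44.2]
eef_rot: [[-0.068, 0.998, 0.005], [0.998, 0.067, 0.001], [0.001, 0.006, -1.0]]
contact_force: [2.2, -3.0, 14.7]
width: 0.5
grip_force: 7.0
```

>>> arm_command --rows '[[[0,-0.002,0],[0,0,0],0],[[0,-0.004,0],[0,0,0],0],[[0,-0.006,0],[0,0,0],0],[[0,-0.008,0],[0,0,0],0],[[0,-0.01,0],[0,0,0],0]]'

```text
clock: 13.9
ee_pos: [442.7, 125.5, 44.3]
eef_rot: [[-0.067, 0.998, 0.008], [0.998, 0.067, 0.001], [0.001, 0.008, -1.0]]
contact_force: [5.0, -2.4, 9.4]
width: 0.5
grip_force: 4.8
```

>>> arm_command --rows '[[[0,-0.002,0],[0,0,0],0],[[0,-0.004,0],[0,0,0],0],[[0,-0.005,0],[0,0,0],0],[[0,-0.005,0],[0,0,0],0]]'

```text
clock: 14.3
ee_pos: [439.1, 125.9, 44.3]
eef_rot: [[-0.068, 0.998, 0.011], [0.998, 0.068, 0.002], [0.001, 0.011, -1.0]]
contact_force: [5.6, -0.2, 8.1]
width: 0.6
grip_force: 4.1
```

>>> arm_command --rows '[[[0,-0.002,0.001],[0,0,0],0],[[0,-0.003,0.001],[0,0,0],0],[[0,-0.004,0.001],[0,0,0],0],[[0,-0.004,0.001],[0,0,0],0]]'

```text
clock: 14.7
ee_pos: [437.7, 126.0, 44.2]
eef_rot: [[-0.067, 0.998, 0.016], [0.998, 0.067, 0.003], [0.002, 0.016, -1.0]]
contact_force: [8.6, -0.9, 11.8]
width: 0.6
grip_force: 5.7
```

Run:
```python
from h import *
s=ctrl.read_state(); print(np.round(s['ee_pos'],1),np.round(s['contact_force'],1))
M=T('wrist'); im=look('wrist',['key_top','bottom_stop'],'w5.png'); rect('wrist','key_top',38,M)
look('side',['key_top'])
```

```text
[437.7 126.   44.2] [ 8.6 -0.9 11.8]
wrist key_top 0.61 [442.  123.8  28.6]
wrist bottom_stop 0.94 [409.4 130.   27. ]
key_top 0.73 ((442.90264892578125, 137.769287109375), (41.001277923583984, 12.749423027038574), 3.4539716243743896)
side key_top 0.58 [442.2 121.9  29.9]
```

View pics/w5.png

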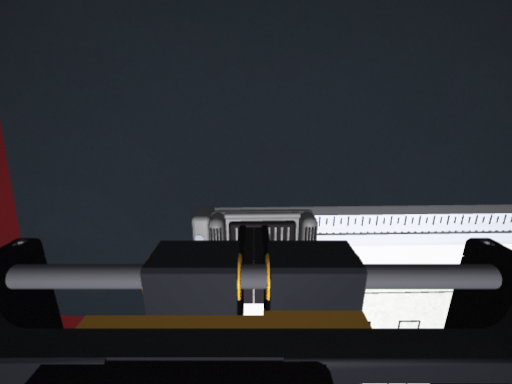

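The handle at (262,228) is butted against the stop block at (203,227). I'll lift straight up to release the key.

>>> arm_command --rows '[[[0,0,-0.004],[0,0,0],0],[[0,0,-0.008],[0,0,0],0],[[0,0,-0.014],[0,0,0],0],[[0,0,-0.03],[0,0,0],0],[[0,0,-0.06],[0,0,0],0],[[-0.04,0,-0.09],[0,0,0],0],[[-0.06,0.0,-0.1],[0,0,0],0],[[-0.06,0.0,-0.1],[0,0,0],0]]'

```text
clock: 15.8
ee_pos: [433.7, 62.8, 142.6]
eef_rot: [[-0.064, 0.998, 0.001], [0.998, 0.064, 0.001], [0.001, 0.001, -1.0]]
contact_force: [0.1, -0.4, -0.0]
width: 0.8
grip_force: 0.0
```

Run:
```python
from h import *
s=ctrl.read_state(); print(np.round(s['ee_pos'],1),np.round(s['contact_force'],1))
M=T('wrist'); im=look('wrist',['key_top','bottom_stop'],'w6.png'); rect('wrist','key_top',36,M)
look('side',['key_top','eraser','pencil','bottom_stop'])
```

```text
[433.7  62.8 142.6] [ 0.1 -0.4 -0. ]
wrist key_top 0.95 [439.8 126.3  37.9]
wrist bottom_stop 0.92 [409.3 128.3  27.3]
key_top 0.89 ((444.1725158691406, 125.13983917236328), (42.763729095458984, 27.903030395507812), 5.547877788543701)
side key_top 0.67 [441.3 126.   34.8]
side key_top 0.15 [454.7 -56.8   3.9]
side eraser 0.36 [543.  372.8  -2.5]
side pencil 0.59 [682.8 -76.4   6.5]
side bottom_stop 0.7 [409.3 126.9  27.6]
```

View pics/w6.png

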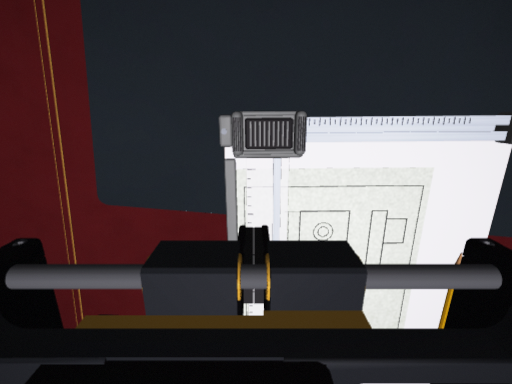

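The handle at (269,133) is flush with the stop, and the key reads about 36 mm high, so it is up and locked. Nothing is touching the robot.

```bash
python3 -c "
from h import *
print(ticket.finish_job())"
```

```text
the job is handed in; nothing more can be done
None
```

The job is handed in: the eraser lies on the desk clear of the board's right-hand edge, and the rule is home against the bottom stop with the key sprung up and locked; no verdict came back.

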